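Twist the jammed stop plug free and clear the T-slot

TASK

A copper-coloured offcut is lodged in the slot of the fixture, behind the jammed yellow-handled stop plug. Feel out how far the plug turns and work it free by twisting it back and forth between its two brass stop pins, without straining them, while pulling so gently that its spring-seated blue housing never lifts as much as 5 mm; set the plug down on the bench beside the fixture without dropping it. Then push the red tab along the slot until the offcut is right out of the open end and on the bench, without touching the offcut itself, and leave the oil can and the disc stack where they are.

Things in the scene. Friction and masses are not known exactly. Their poses are not given: they have to be found in the camera images.
- fixture: Slotted steel plate, fixed to the bench, 240 x 100 x 36 mm. Origin: centre of its underside; own x runs along the slot to the open end (at x = +120 mm), z up. T-slot: neck 34 mm wide (height 24 to 36 mm), channel below it 54 mm wide, height 8 to 24 mm. Six bolt heads on top stand 5 mm high.
- housing_top (a point): Centre of the top of the blue plug housing, a block 60 x 60 mm and 36 mm high that straddles the slot 90 mm along fixture x, its top 72 mm above the bench when seated. Inside, four sprung brass plungers (about 7.5 N each, friction coefficient about 0.6) grip the plug's 36 mm shank; it cannot turn.
- housing (a joint): Rise of the blue housing in m, 0 = seated, stop at 0.012. A spring holds it down: about 4 N starts it rising, about 7 N lifts it 5 mm (plus the plug's own 2.5 N). A straight pull lifts it before the plug slips; turning the plug (about 0.4 N m) under a light pull of 2 to 4 N lets the plug creep up some mm per radian.
- plug_grip (a point): Centre of the plug's upright yellow grip, a flat block 44 mm (own x) x 18 mm (own y, grip across this) x 44 mm high (own z, up); 126 mm above the bench when seated. Below it a neck 20 mm across and 24 mm long, a dark flange 54 mm across with a lug on its +x side, a shank 36 mm across and 24 mm long, a pin 28 mm across; its flat tip is 114 mm below this point. 0.25 kg.
- plug: The same plug, origin at its lower tip, axes as for the grip. The plungers hold the shank until it has risen some 15 to 20 mm, then it is loose and no longer drags the housing; it is clear of the housing after 62 mm. It can stand on its tip.
- scrap_centre (a point): Centre of the lodged offcut, a copper-coloured flat block 60 mm (own x, along the slot) x 44 x 12 mm, 0.25 kg, in the channel below the neck, too wide to be lifted out.
- scrap: The same offcut, origin at the centre of its underside.
- pusher_tab (a point): Centre of the red upright tab of the captive pusher: 12 mm thick along fixture x, 50 mm wide, 50 mm high, 66 mm above the bench (so from 41 to 91 mm high). A nose in the channel reaches 89 mm ahead of the tab's centre. The tab may be pushed from behind towards the open end.
- pusher (a joint): Position of the pusher along the slot in m; at 0 the tab's centre is 100 mm behind the fixture's centre, at its end stop 0.146 the nose stands 15 mm out of the open end. Slides with about 3 N of friction, plus the offcut.
- oil_can: Green oil can, 64 x 102 mm, 147 mm high, bystander; origin at its underside.
- disc_stack_a: Stack of round straw-coloured mesh discs, 102 mm across, 19 mm high, bystander; origin at its underside.
- stops (a joint): Strain of the stop ring in rad, 0 = unstrained. Two upright brass pins, 28 mm high, on the housing catch the plug's lug, so the plug turns only about 0.8 rad from stop to stop; it starts somewhere between . Pushed by the lug the ring yields either way against a spring (2 N m/rad) on top of the twisting torque; beyond 0.1 rad it counts as strained.
Not all that is in view belongs to the job. What is shaped like the scrap but grey is not meant.

How it is judged:
On the way, in this order (a step that is already met when the one before it is completed fails the run):
1. the plug is pulled clear of the housing (z of plug in the frame of fixture above 0.074 m), for 0.1 s.
2. the plug rests on the bench beside the fixture, released ((y of plug_grip in the frame of fixture above 0.06 m or y of plug_grip in the frame of fixture below -0.06 m or x of plug_grip in the frame of fixture below -0.13 m or x of plug_grip in the frame of fixture above 0.13 m) and height (world z) of plug_grip between 0 and 0.125 m and contact force between the fingers and plug below 0.1 N and linear speed of plug below 0.03 m/s), for 0.2 s.
3. the offcut is out of the open end (x of scrap_centre in the frame of fixture above 0.151 m), for 0.1 s.
At the end, for the whole second after the job is handed in: The offcut lies flat on the bench, at rest, its centre at least 31 mm past the open end of the plate; the plug stands or lies on the bench, released and at rest, not over the fixture (grip centre at least 10 mm outside the plate and below 125 mm); the housing is seated within 2 mm (all of step 2 and x of scrap_centre in the frame of fixture above 0.151 m and height (world z) of scrap_centre between 0 and 0.011 m and linear speed of scrap below 0.02 m/s and value of joint housing below 0.002 m); the robot touches nothing.
It fails at once if the blue housing is lifted more than 5 mm (value of joint housing above 0.005 m).
It fails at once if the stop pins are strained by more than 0.1 rad (value of joint stops above 0.1 rad or value of joint stops below -0.1 rad).
It fails at once if the offcut is touched by the robot (contact force between any of the fingers, the arm and scrap above 0.3 N).
It fails at once if the plug is let go with its tip more than 45 mm above the bench (contact force between the fingers and plug below 0.05 N and height (world z) of plug above 0.045 m).
It fails at once if a bystander (oil can, disc stack) is moved more than 20 mm (distance of any of oil_can, disc_stack_a from where it was at the start of the episode above 0.02 m).
It also fails if it takes over 64 s, if anything falls off the work surface, if the arm or the gripper's body presses on something with over 40 N, if the wrist force passes 120 N, or if a joint passes its speed limit or range.

ROBOT

A 7-joint arm with a two-finger parallel gripper is mounted at the origin on a cart in front of the work surface, level with it; the furniture and walls round the work are solid. World frame = base frame: x ahead of the robot, y to its left, z up, the work surface at z = 0. Lengths are in m, angles in rad, forces in N, time in s.
With the tool pointing down it reaches from about 0.4 to 0.875 m from the base axis. Payload 19.3 kg.
Tool frame: the origin (TCP) lies at the very end of the fingers, on their centre line; the grasp point (between the pads) lies 19 mm behind it; z points along the fingers, y is the line along which they close (so a half turn about z gives the same grasp; the last joint's range is limited). The gripper opens to 85 mm and grips with 20 to 120 N. Pads are 22 mm wide; open, the fingers measure 114 mm over their backs; the gripper's body (76 mm by 85 mm) begins 54 mm behind the grasp point. The pads swing forward as they close: fully open they stand 13 mm farther back than shut.
Start: joints at [1.109, 0.521, -0.036, 1.599, 0.021, 1.021, -0.113], TCP at [0.239, -0.578, 0.231] pointing down, gripper open.
Joint ranges: [-2.91, 2.91], [-0.3, 2.13], [-1.5, 1.42], [0.17, 2.43], [-1.26, 4.41], [0.16, 1.93], [-2.52, 2.52]. Speed limits (rad/s): [1.89, 1.89, 2.39, 2.39, 3.01, 3.01, 3.01].

INTERFACE

Orientations are given as [roll, pitch, yaw] about the fixed x, y, z axes, in that order (R = Rz(yaw) Ry(pitch) Rx(roll)).
In Python, from workcell import monitor, optics, job_done gives the robot as it stands.
- The arm moves only by the shell command python3 -m handwheel 'ROWS' [FORCE]. ROWS is JSON, a list of rows, each an object of numbers: "dx", "dy", "dz": the shift along the tool's x, y, z in cm; "wx", "wy", "wz": the turn, a rotation vector about the tool's x, y, z in rad; "claw": the opening in per cent of the stroke, from 0 (shut) to 100 (fully open). A call has 1 to 8 rows; each row shifts and turns the commanded pose from where the row before left it, along the tool's axes as they then stand; what a row does not reach is not made up. A row lasts 1/8 s, in which the tool goes at most 62.5 mm and 10.7 degrees, less where a joint would pass 70% of its speed; a pose out of reach is approached as far as the arm can. A call with a gripper value outside its range is refused whole. The fingers move at their own pace and stop on an object; FORCE is the grip in N (left out, the last holds). Time passes only in rows, so rows that do not move let the fingers close. It gives the time, the measured TCP pose, the force, the opening and the grip force at its end, in the units of the state.
- monitor.observe(): the state, without advancing time (a new reading comes with each control period).
- optics.grab_frame(name): name is "scene" or "top" or "wrist"; returns a dict with "frame" (480x640x3 uint8, blue, green, red), "fovy" (degrees; the focal length in pixels is half the picture's height over the tangent of half this angle, whatever the lens; pixels are square), "cx", "cy" (the principal point, pixels), "R" (3x3) and "t" (3): a world point X has camera coordinates R X + t. Camera axes: x right, y down, z forward; pixel columns grow to the right and rows downward; lengths in m; the calibration is good to about 2 mm. A picture is of the moment at which its call begins. There is no depth.
- job_done(): hands the job in; it is judged then, once.
Trained networks look in the newest picture that a camera, given by its name, has taken for a name from the list of things; names that differ only in an ending like _2 or _b are one class to them, and where a whole thing is asked for, a point or a joint stands for the part that bears it (a point fixed in the world has none). Each returns a list of dicts, best first, with "p" (0 to 1); they miss things now and then, are a little off and sometimes report something else, mostly with a low value. They report only what shows in the picture. A call takes as long as a camera call. They do not tell look-alikes from the thing itself.
- optics.masks_of(name, camera): "region" (480x640 bool, what is visible of it) and "rect" ([left, top, width, height] in pixels, round what is visible of it).
The state is a dict: "clock": time; "qpos": joint angles; "qd": joint speeds; "joint_efforts": joint torques, N m; "position": TCP position; "tool_rot": TCP orientation; "force": force on the tool from outside, world axes, zero at the start; "moment": the same for the moment, N m; "grip_width": finger opening in m; "finger_force": force on a finger pad.
Only numpy, scipy, OpenCV 4.12 (cv2) and the standard library are available. Lean on these libraries where they do the work, as an engineer would, in place of code of your own. Each camera call takes 0.05 s, during which the arm holds its last target. There are 200 camera calls.

## Working session

There is one attempt and no reset: what is moved stays moved. The work goes in short steps, Python scripts to look and compute and a shell command to move; the robot and the scene stay as the last step left them, time stands still between calls to the robot, and variables do not carry over. Pictures are saved under pics/ and viewed, at most 10 in all, crops included, and the job is handed in when it is done.

```bash
mkdir -p pics; ls
cat > h.py <<'E'
import numpy as np,cv2
from workcell import monitor,optics
def grab(n,save=None):
    f=optics.grab_frame(n)
    if save: cv2.imwrite('pics/'+save,f['frame'])
    return f
def ray(f,u,v):
    fl=240/np.tan(np.radians(f['fovy'])/2)
    R=np.array(f['R']);t=np.array(f['t'])
    return -R.T@t, R.T@np.array([(u-f['cx'])/fl,(v-f['cy'])/fl,1])
def atz(f,u,v,z):
    c,d=ray(f,u,v); return c+d*(z-c[2])/d[2]
def proj(f,X):
    fl=240/np.tan(np.radians(f['fovy'])/2)
    p=np.array(f['R'])@np.array(X)+np.array(f['t']); return np.array([f['cx']+fl*p[0]/p[2],f['cy']+fl*p[1]/p[2]])
def masks(n,c):
    out=[]
    for m in optics.masks_of(n,c):
        r=m['region'].astype(np.uint8); mm=cv2.moments(r,True)
        out.append((round(m['p'],2),m['rect'],(round(mm['m10']/max(mm['m00'],1),1),round(mm['m01']/max(mm['m00'],1),1)),int(mm['m00']),m['region']))
    return out
E
python3 - <<'E'
from h import *
for c in ['scene','top']:
    f=grab(c,c+'1.png'); print(c,f['fovy'],f['cx'],f['cy'],-np.array(f['R']).T@np.array(f['t']))
    for n in ['fixture','housing_top','plug_grip','pusher_tab','scrap','oil_can','disc_stack_a']:
        for m in masks(n,c)[:3]: print(n,m[:4])
print(monitor.observe())
E
```

```text
pics
scene 42.493820477411916 316.7592480742769 245.428081568752 [-0.01553395 -1.07809323  0.5762193 ]
fixture (0.75, [269.4, 267.6, 147.0, 73.7], (345.1, 306.0), 6270)
housing_top (0.62, [270.9, 265.3, 43.5, 33.4], (294.7, 285.9), 774)
housing_top (0.46, [278.6, 237.7, 28.7, 39.2], (295.1, 260.1), 673)
plug_grip (0.56, [285.0, 241.9, 22.5, 34.9], (294.7, 260.1), 650)
pusher_tab (0.66, [353.5, 266.3, 55.3, 45.1], (392.0, 294.6), 591)
scrap (0.77, [263.3, 372.1, 32.5, 20.8], (277.1, 382.3), 469)
oil_can (0.56, [225.9, 266.7, 44.1, 78.1], (248.4, 316.0), 1911)
disc_stack_a (0.61, [319.0, 258.0, 17.5, 21.5], (326.2, 269.8), 140)
top 45.94573112353139 313.6638562841975 234.14659493275184 [ 0.35867944 -0.29195575  0.95552492]
fixture (0.97, [269.5, 151.0, 136.6, 146.4], (340.9, 216.7), 7209)
fixture (0.2, [309.4, 223.0, 30.6, 33.5], (322.0, 239.1), 593)
housing_top (0.55, [273.9, 236.3, 52.7, 54.0], (299.2, 266.1), 725)
plug_grip (0.76, [283.1, 249.8, 34.6, 33.4], (298.0, 264.6), 973)
pusher_tab (0.71, [330.0, 163.8, 59.2, 63.7], (359.1, 194.0), 1477)
pusher_tab (0.27, [307.1, 219.6, 31.0
[... 356 characters left out ...]
8)
{'clock': 0.8, 'qpos': array([ 1.10879398,  0.52140394, -0.03629395,  1.59949193,  0.02118821,
        1.02109137, -0.11282166]), 'qd': array([-0.00176385, -0.00012573,  0.00018198, -0.00082682, -0.00013769,
        0.00094279,  0.00104309]), 'joint_efforts': array([-3.88680746e-04, -9.26794052e+01,  1.97738439e+00, -3.70246911e+01,
        1.80463004e-02,  1.91623600e-03, -6.78713627e-05]), 'position': array([ 0.2386363 , -0.57764664,  0.23129128]), 'tool_rot': array([-3.14158174e+00, -7.52175830e-06,  3.91726217e-01]), 'force': array([ 0.8372447 , -1.23190454,  0.06867602]), 'moment': array([-0.00517435, -0.00473221,  0.00243525]), 'finger_force': 0.0, 'grip_width': 0.08555644213026908}
```

View pictures.

Run:
```python
import cv2
a=cv2.imread('pics/top1.png');cv2.imwrite('pics/top1c.png',cv2.resize(a[130:370,200:460],None,fx=2.5,fy=2.5,interpolation=cv2.INTER_CUBIC))
a=cv2.imread('pics/scene1.png');cv2.imwrite('pics/scene1c.png',cv2.resize(a[220:400,210:430],None,fx=3,fy=3,interpolation=cv2.INTER_CUBIC))
```

```text
(no output)
```

View pics/top1c.png

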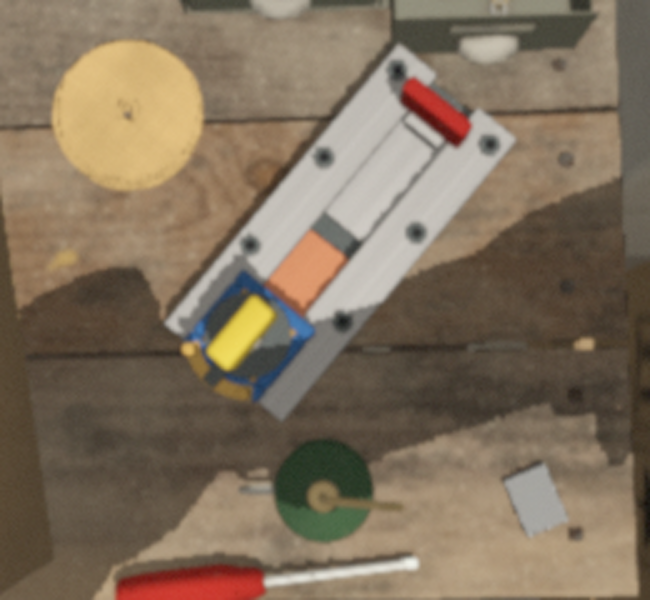

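View pics/scene1c.png

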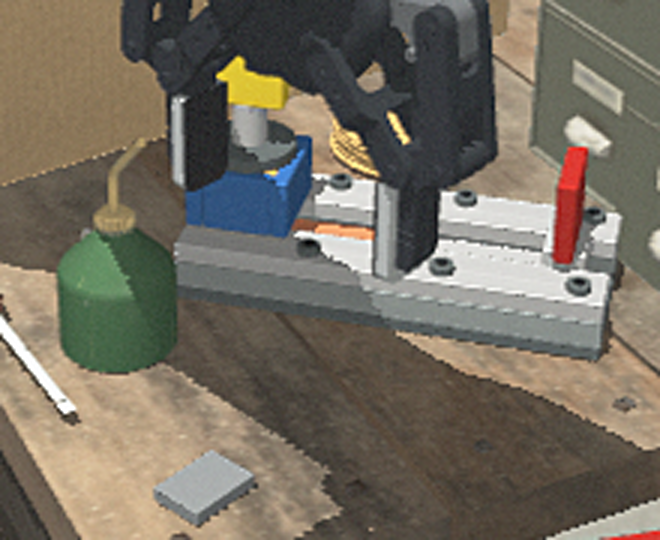

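Run:
```python
from h import *
f=grab('top')
P=lambda u,v,z:atz(f,200+u/2.5,130+v/2.5,z)
c=[P(*p,.036) for p in [(400,43),(515,140),(282,418),(165,322)]]
c=np.array(c);print(c)
for i in range(4):print(np.linalg.norm(c[i]-c[i-1]))
ctr=c.mean(0);ax=(c[2]+c[3]-c[0]-c[1])[:2];yaw=np.arctan2(ax[1],ax[0]);print('fix',ctr,yaw)
ax/=np.linalg.norm(ax)
print('plug exp',ctr[:2]+.09*ax,'tab exp',ctr[:2]-.1*ax)
print('tab top',P(436,112,.091))
r=[m for m in masks('plug_grip','top')][0][4]
fr=f['frame'].astype(int);hsv=cv2.cvtColor(f['frame'],cv2.COLOR_BGR2HSV)
y=(cv2.inRange(hsv,(22,150,90),(35,255,255))>0); ys,xs=np.nonzero(y[240:300,270:330])
print(len(xs)); (cc,sz,a)=cv2.minAreaRect(np.column_stack([xs+270,ys+240]).astype(np.float32));print(cc,sz,a)
b=cv2.boxPoints((cc,sz,a)); B=np.array([atz(f,*p,.148) for p in b]);print(B,B.mean(0))
for i in range(4):
  d=B[i]-B[i-1];print(np.linalg.norm(d),np.arctan2(d[1],d[0]))
print('disc',P(128,114,.019),'can',P(323,490,.1),'drawer',P(490,50,0.05))
```

```text
[[ 0.57224001 -0.33660578  0.036     ]
 [ 0.50579173 -0.40964234  0.036     ]
 [ 0.32851552 -0.25381601  0.036     ]
 [ 0.39225328 -0.1787728   0.036     ]]
0.2393877038700398
0.09874063740376503
0.2360269037000514
0.09845803520557289
fix [ 0.44970013 -0.29470923  0.036     ] 2.4210938126691164
plug exp [ 0.38206723 -0.23533086] tab exp [ 0.5248478  -0.36068519]
tab top [ 0.51570759 -0.35485315  0.091     ]
404
(296.0901794433594, 262.9917907714844) (13.95602035522461, 30.600814819335938) 39.80556869506836
[[ 0.37130321 -0.21372883  0.148     ]
 [ 0.40425891 -0.24238631  0.148     ]
 [ 0.39113412 -0.25747031  0.148     ]
 [ 0.35826718 -0.22884114  0.148     ]] [ 0.38124085 -0.23560665  0.148     ]
0.019957953104587478 0.8590270188807413
0.0436729825432697 -0.7157497874348439
0.019994676984123903 -2.286851932858471
0.043587441388103075 2.4249967266105155
disc [ 0.53324387 -0.15372409  0.019     ] can [ 0.28728563 -0.28013315  0.1       ] drawer [ 0.56265244 -0.39376558  0.05      ]
```

```bash
python3 -m handwheel '[{"dx":3.75,"dy":-3.73,"claw":100},{"dx":3.75,"dy":-3.73},{"dx":3.75,"dy":-3.73},{"dx":3.75,"dy":-3.73},{"dx":3.75,"dy":-3.73},{"dx":3.75,"dy":-3.73},{"dx":3.75,"dy":-3.73},{}]'
python3 -m handwheel '[{"wz":0.185},{"wz":0.185},{"wz":0.185},{"wz":0.185},{"wz":0.185},{"wz":0.185},{},{}]'
python3 - <<'E'
from h import *
s=monitor.observe();p=s['position'];print(s['qpos'].round(2),s['force'].round(2),s['moment'].round(3))
d=np.array([.3815,-.2355])-p[:2];y=s['tool_rot'][2]
print('need tool dx,dy cm',100*(d@[np.cos(y),np.sin(y)]),100*(d@[np.sin(y),-np.cos(y)]),'wz',y+.7206)
grab('wrist','w1.png')
E
```

```text
[ 1.11  0.52 -0.04  1.6   0.02  1.02 -0.11] [ 0.13 -0.61  0.36] [ 0.011 -0.033 -0.003]
need tool dx,dy cm 26.267082313280582 -26.168365790877736 wz 1.11238275468682schema error: expected keys dx, dy, dz, wx, wy, wz, claw
schema error: expected keys dx, dy, dz, wx, wy, wz, claw
```

View pics/w1.png

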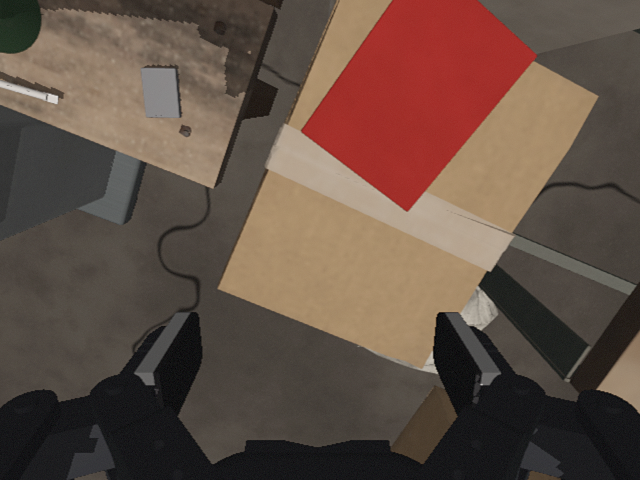

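The wrist view shows the floor and cartons beside the bench, because the move was refused. The rows may need every key, so I'll test that.

```bash
python3 -m handwheel '[{"dx":3.75,"dy":-3.73,"claw":100},{"dx":3.75,"dy":-3.73,"claw":100}]' || python3 -m handwheel '[{"dx":3.75,"dy":-3.73,"dz":0,"wx":0,"wy":0,"wz":0,"claw":100},{"dx":3.75,"dy":-3.73,"dz":0,"wx":0,"wy":0,"wz":0,"claw":100}]'
```

```text
clock: 1.2
position: [0.2797, -0.4788, 0.2311]
tool_rot: [-3.141, -0.0, 0.391]
force: [0.4, -0.2, -1.0]
grip_width: 0.0853
finger_force: 0.0schema error: expected keys dx, dy, dz, wx, wy, wz, claw
```

```bash
python3 -m handwheel '[{"dx":3.75,"dy":-3.73,"dz":0,"wx":0,"wy":0,"wz":0,"claw":100},{"dx":3.75,"dy":-3.73,"dz":0,"wx":0,"wy":0,"wz":0,"claw":100},{"dx":3.75,"dy":-3.73,"dz":0,"wx":0,"wy":0,"wz":0,"claw":100},{"dx":3.75,"dy":-3.73,"dz":0,"wx":0,"wy":0,"wz":0,"claw":100},{"dx":3.75,"dy":-3.73,"dz":0,"wx":0,"wy":0,"wz":0,"claw":100}]'
python3 -m handwheel '[{"dx":0,"dy":0,"dz":0,"wx":0,"wy":0,"wz":0.185,"claw":100},{"dx":0,"dy":0,"dz":0,"wx":0,"wy":0,"wz":0.185,"claw":100},{"dx":0,"dy":0,"dz":0,"wx":0,"wy":0,"wz":0.185,"claw":100},{"dx":0,"dy":0,"dz":0,"wx":0,"wy":0,"wz":0.185,"claw":100},{"dx":0,"dy":0,"dz":0,"wx":0,"wy":0,"wz":0.185,"claw":100},{"dx":0,"dy":0,"dz":0,"wx":0,"wy":0,"wz":0.185,"claw":100},{"dx":0,"dy":0,"dz":0,"wx":0,"wy":0,"wz":0,"claw":100}]'
python3 - <<'E'
from h import *
s=monitor.observe();p=s['position'];print(s['qpos'].round(2),s['force'].round(2),s['moment'].round(3))
d=np.array([.3815,-.2355])-p[:2];y=s['tool_rot'][2]
print('need tool dx,dy cm',100*(d@[np.cos(y),np.sin(y)]),100*(d@[np.sin(y),-np.cos(y)]),'wz',y+.7206)
f=grab('wrist','w2.png')
hsv=cv2.cvtColor(f['frame'],cv2.COLOR_BGR2HSV)
m=cv2.inRange(hsv,(22,150,70),(35,255,255)); n,l,st,ce=cv2.connectedComponentsWithStats(m);i=1+st[1:,4].argmax()
ys,xs=np.nonzero(l==i);r=cv2.minAreaRect(np.column_stack([xs,ys]).astype(np.float32));print(st[i],r)
B=np.array([atz(f,*q,.148) for q in cv2.boxPoints(r)]);print(B.round(4),B.mean(0))
E
```

```text
clock: 1.82
position: [0.3821, -0.2346, 0.2316]
tool_rot: [3.141, -0.0, 0.392]
force: [0.9, -0.6, -0.0]
grip_width: 0.0853
finger_force: 0.0
clock: 2.7
position: [0.3817, -0.236, 0.2314]
tool_rot: [3.142, -0.0, -0.717]
force: [0.6, 1.3, -0.0]
grip_width: 0.0855
finger_force: 0.0
[ 0.41  0.24  0.02  2.04 -0.01  0.86 -1.86] [ 0.61  1.33 -0.01] [ 0.063 -0.015  0.019]
need tool dx,dy cm -0.04547403128885369 -0.027555759892148653 wz 0.003492315731180251
[ 301  198   30   83 1909] ((315.4999694824219, 239.0), (28.999996185302734, 81.99998474121094), 0.0)
[[ 0.3729 -0.2155  0.148 ]
 [ 0.4108 -0.2493  0.148 ]
 [ 0.4    -0.2618  0.148 ]
 [ 0.3613 -0.2288  0.148 ]] [ 0.38626661 -0.23886597  0.148     ]
```

View pics/w2.png

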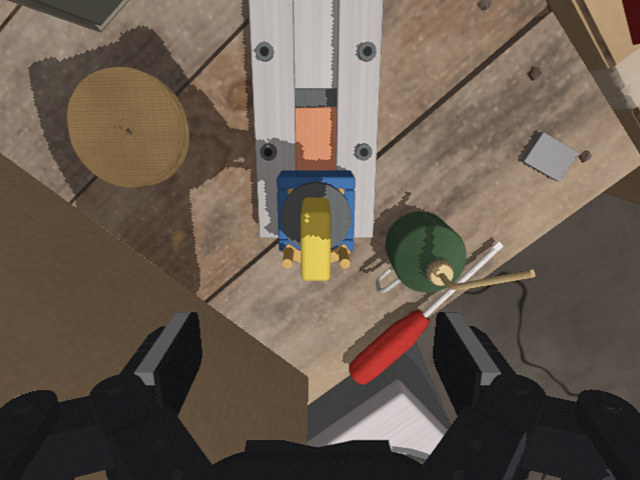

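The wrist view shows the yellow grip at column 316, upright in the image, so it lines up with the tool. The brass pins sit symmetrically at (289,258) and (344,258). The bench between the can and the grey block, around (450,150), is free for the plug. Next I descend and grip.

```bash
python3 -m handwheel '[{"dx":0,"dy":0,"dz":4.1,"wx":0,"wy":0,"wz":0,"claw":100},{"dx":0,"dy":0,"dz":4.1,"wx":0,"wy":0,"wz":0,"claw":60},{"dx":0,"dy":0,"dz":4.0,"wx":0,"wy":0,"wz":0,"claw":50},{"dx":0,"dy":0,"dz":0,"wx":0,"wy":0,"wz":0,"claw":40}]' 60
python3 -c "
from workcell import monitor;s=monitor.observe();print(s['position'],s['force'],s['moment'])"
python3 -m handwheel '[{"dx":0,"dy":0,"dz":0,"wx":0,"wy":0,"wz":0,"claw":15},{"dx":0,"dy":0,"dz":0,"wx":0,"wy":0,"wz":0,"claw":5},{"dx":0,"dy":0,"dz":0,"wx":0,"wy":0,"wz":0,"claw":0},{"dx":0,"dy":0,"dz":0,"wx":0,"wy":0,"wz":0,"claw":0},{"dx":0,"dy":0,"dz":0,"wx":0,"wy":0,"wz":0,"claw":0}]' 80
python3 -c "
from workcell import monitor;s=monitor.observe();print(s['position'],s['tool_rot'],s['force'],s['moment'])"
```

```text
clock: 3.25
position: [0.3803, -0.2355, 0.1077]
tool_rot: [3.141, 0.004, -0.715]
force: [-0.1, -0.1, 0.6]
grip_width: 0.0345
finger_force: 0.0
[ 0.38031193 -0.2354672   0.1076932 ] [-0.10626465 -0.13099594  0.55038769] [ 0.04213153  0.06067876 -0.06236449]
clock: 3.88
position: [0.3822, -0.2369, 0.1104]
tool_rot: [-3.141, -0.002, -0.718]
force: [-1.2, -4.7, 10.5]
grip_width: 0.0172
finger_force: 80.3
[ 0.38216387 -0.23691158  0.11044614] [-3.14134464e+00 -2.45108164e-03 -7.18329575e-01] [-1.18815406 -4.71462643 10.46628576] [-1.31278455  0.52704227  0.07801733]
```

```bash
cat > s.py <<'E'
from workcell import monitor
import numpy as np
s=monitor.observe();y=s['tool_rot'][2];f=s['force'];c,sn=np.cos(y),np.sin(y)
print('t',round(s['clock'],2),'pos',(s['position']*1000).round(1),'yaw',round(y,3),'Fz',round(f[2],1),'Ftool x,y',round(f[0]*c+f[1]*sn,1),round(f[0]*sn-f[1]*c,1),'M',s['moment'].round(2),'grip',round(s['grip_width']*1000,1),round(s['finger_force'],1))
E
python3 -m handwheel '[{"dx":0,"dy":0,"dz":-0.05,"wx":0,"wy":0,"wz":0,"claw":0},{"dx":0,"dy":0,"dz":0,"wx":0,"wy":0,"wz":0,"claw":0}]' >/dev/null; python3 s.py
python3 -m handwheel '[{"dx":0,"dy":0,"dz":0,"wx":0,"wy":0,"wz":0.06,"claw":0},{"dx":0,"dy":0,"dz":0,"wx":0,"wy":0,"wz":0,"claw":0}]' >/dev/null; python3 s.py
python3 -m handwheel '[{"dx":0,"dy":0,"dz":0,"wx":0,"wy":0,"wz":0.06,"claw":0},{"dx":0,"dy":0,"dz":0,"wx":0,"wy":0,"wz":0,"claw":0}]' >/dev/null; python3 s.py
```

```text
t 4.12 pos [ 382.1 -236.7  110.6] yaw -0.718 Fz 6.6 Ftool x,y 1.8 3.7 M [-1.31  0.1  -0.03] grip 17.1 79.6
t 4.38 pos [ 382.2 -236.1  110.4] yaw -0.779 Fz 7.8 Ftool x,y 0.3 0.6 M [-0.33 -0.07 -0.16] grip 17.1 80.0
t 4.62 pos [ 382.2 -236.   110.4] yaw -0.839 Fz 7.2 Ftool x,y 1.2 0.0 M [-0.2  -0.04 -0.18] grip 17.2 80.1
```

```bash
python3 -m handwheel '[{"dx":0,"dy":0,"dz":-0.05,"wx":0,"wy":0,"wz":0.06,"claw":0},{"dx":0,"dy":0,"dz":-0.05,"wx":0,"wy":0,"wz":0,"claw":0}]' >/dev/null; python3 s.py
python3 -m handwheel '[{"dx":0,"dy":0,"dz":0,"wx":0,"wy":0,"wz":0.04,"claw":0},{"dx":0,"dy":0,"dz":0,"wx":0,"wy":0,"wz":0,"claw":0}]' >/dev/null; python3 s.py
python3 -m handwheel '[{"dx":0,"dy":0,"dz":0,"wx":0,"wy":0,"wz":0.04,"claw":0},{"dx":0,"dy":0,"dz":0,"wx":0,"wy":0,"wz":0,"claw":0}]' >/dev/null; python3 s.py
```

```text
t 4.88 pos [ 381.7 -235.7  110.9] yaw -0.898 Fz -6.4 Ftool x,y 0.8 -2.0 M [-0.14 -0.53 -0.25] grip 17.0 78.3
t 5.12 pos [ 381.4 -235.9  110.8] yaw -0.939 Fz -0.9 Ftool x,y -1.8 -1.2 M [ 0.14 -0.08 -0.04] grip 17.0 79.1
t 5.38 pos [ 381.7 -236.2  110.8] yaw -0.979 Fz -2.2 Ftool x,y 2.3 -0.2 M [-0.32 -0.24 -0.18] grip 16.8 78.9
```

```bash
python3 -m handwheel '[{"dx":0,"dy":0,"dz":-0.05,"wx":0,"wy":0,"wz":-0.14,"claw":0},{"dx":0,"dy":0,"dz":-0.05,"wx":0,"wy":0,"wz":-0.14,"claw":0}]' >/dev/null; python3 s.py
python3 -m handwheel '[{"dx":0,"dy":0,"dz":-0.03,"wx":0,"wy":0,"wz":-0.14,"claw":0}]' >/dev/null; python3 s.py
python3 -m handwheel '[{"dx":0,"dy":0,"dz":-0.03,"wx":0,"wy":0,"wz":-0.12,"claw":0}]' >/dev/null; python3 s.py
```

```text
t 5.62 pos [ 381.3 -235.8  111.6] yaw -0.694 Fz -6.1 Ftool x,y 0.3 -1.1 M [ 0.27 -0.13 -0.26] grip 17.2 78.4
t 5.75 pos [ 381.3 -235.9  111.9] yaw -0.554 Fz -4.2 Ftool x,y 0.8 -0.5 M [ 0.23 -0.05 -0.24] grip 17.0 78.6
t 5.88 pos [ 381.3 -235.9  112.2] yaw -0.434 Fz -4.7 Ftool x,y -0.9 -1.0 M [ 0.26 -0.07 -0.32] grip 17.1 78.6
```

```bash
python3 -m handwheel '[{"dx":0,"dy":0,"dz":-0.04,"wx":0,"wy":0,"wz":0.14,"claw":0},{"dx":0,"dy":0,"dz":-0.04,"wx":0,"wy":0,"wz":0.14,"claw":0},{"dx":0,"dy":0,"dz":-0.04,"wx":0,"wy":0,"wz":0.14,"claw":0},{"dx":0,"dy":0,"dz":-0.04,"wx":0,"wy":0,"wz":0.14,"claw":0}]' >/dev/null; python3 s.py
python3 -m handwheel '[{"dx":0,"dy":0,"dz":-0.04,"wx":0,"wy":0,"wz":-0.14,"claw":0},{"dx":0,"dy":0,"dz":-0.04,"wx":0,"wy":0,"wz":-0.14,"claw":0},{"dx":0,"dy":0,"dz":-0.04,"wx":0,"wy":0,"wz":-0.14,"claw":0},{"dx":0,"dy":0,"dz":-0.04,"wx":0,"wy":0,"wz":-0.14,"claw":0}]' >/dev/null; python3 s.py
```

```text
t 6.38 pos [ 381.4 -236.1  113.9] yaw -1.002 Fz -6.5 Ftool x,y -0.4 -0.5 M [-0.11 -0.16  0.24] grip 16.8 78.5
t 6.88 pos [ 381.3 -235.8  115.4] yaw -0.434 Fz -6.1 Ftool x,y -0.5 -1.0 M [ 0.3  -0.11 -0.31] grip 17.2 78.5
```

```bash
python3 -m handwheel '[{"dx":0,"dy":0,"dz":-0.04,"wx":0,"wy":0,"wz":0.14,"claw":0},{"dx":0,"dy":0,"dz":-0.04,"wx":0,"wy":0,"wz":0.14,"claw":0},{"dx":0,"dy":0,"dz":-0.04,"wx":0,"wy":0,"wz":0.14,"claw":0},{"dx":0,"dy":0,"dz":-0.04,"wx":0,"wy":0,"wz":0.14,"claw":0}]' >/dev/null; python3 s.py
python3 -m handwheel '[{"dx":0,"dy":0,"dz":-0.04,"wx":0,"wy":0,"wz":-0.14,"claw":0},{"dx":0,"dy":0,"dz":-0.04,"wx":0,"wy":0,"wz":-0.14,"claw":0},{"dx":0,"dy":0,"dz":-0.04,"wx":0,"wy":0,"wz":-0.14,"claw":0},{"dx":0,"dy":0,"dz":-0.04,"wx":0,"wy":0,"wz":-0.14,"claw":0}]' >/dev/null; python3 s.py
python3 - <<'E'
from h import *
grab('top','t2.png');f=grab('scene','sc2.png')
cv2.imwrite('pics/sc2c.png',cv2.resize(f['frame'][200:330,230:370],None,fx=4.5,fy=4.5,interpolation=cv2.INTER_CUBIC))
E
```

```text
t 7.38 pos [ 381.4 -236.1  117.1] yaw -1.002 Fz -5.8 Ftool x,y -0.1 0.6 M [-0.13 -0.05  0.24] grip 17.3 78.6
t 7.88 pos [ 381.3 -235.9  118.6] yaw -0.434 Fz -4.4 Ftool x,y -0.7 -1.5 M [ 0.31 -0.15 -0.31] grip 17.0 78.5
```

View pics/sc2c.png

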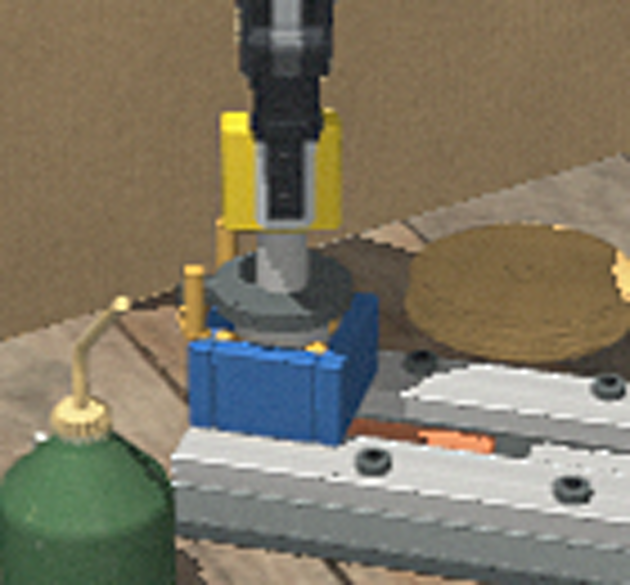

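The scene view shows the flange standing clear of the housing top by about 8 mm. The housing is still seated, with its lower edge on the plate near (260,430), so the plug is creeping out. I keep going.

```bash
python3 -m handwheel '[{"dx":0,"dy":0,"dz":-0.04,"wx":0,"wy":0,"wz":0.14,"claw":0},{"dx":0,"dy":0,"dz":-0.04,"wx":0,"wy":0,"wz":0.14,"claw":0},{"dx":0,"dy":0,"dz":-0.05,"wx":0,"wy":0,"wz":0.14,"claw":0},{"dx":0,"dy":0,"dz":-0.05,"wx":0,"wy":0,"wz":0.14,"claw":0}]' >/dev/null; python3 s.py
python3 -m handwheel '[{"dx":0,"dy":0,"dz":-0.04,"wx":0,"wy":0,"wz":-0.14,"claw":0},{"dx":0,"dy":0,"dz":-0.04,"wx":0,"wy":0,"wz":-0.14,"claw":0},{"dx":0,"dy":0,"dz":-0.05,"wx":0,"wy":0,"wz":-0.14,"claw":0},{"dx":0,"dy":0,"dz":-0.05,"wx":0,"wy":0,"wz":-0.14,"claw":0}]' >/dev/null; python3 s.py
```

```text
t 8.47 pos [ 381.4 -236.1  120.5] yaw -1.006 Fz -4.8 Ftool x,y 0.4 0.5 M [-0.05 -0.08  0.29] grip 17.2 78.5
t 8.97 pos [ 381.3 -235.9  122.2] yaw -0.438 Fz -6.1 Ftool x,y 0.9 -1.9 M [ 0.36 -0.17 -0.32] grip 17.3 78.4
```

```bash
python3 -m handwheel '[{"dx":0,"dy":0,"dz":-0.04,"wx":0,"wy":0,"wz":0.14,"claw":0},{"dx":0,"dy":0,"dz":-0.04,"wx":0,"wy":0,"wz":0.14,"claw":0},{"dx":0,"dy":0,"dz":-0.04,"wx":0,"wy":0,"wz":0.14,"claw":0},{"dx":0,"dy":0,"dz":-0.04,"wx":0,"wy":0,"wz":0.14,"claw":0}]' >/dev/null; python3 s.py
python3 -m handwheel '[{"dx":0,"dy":0,"dz":-0.04,"wx":0,"wy":0,"wz":-0.14,"claw":0},{"dx":0,"dy":0,"dz":-0.04,"wx":0,"wy":0,"wz":-0.14,"claw":0},{"dx":0,"dy":0,"dz":-0.04,"wx":0,"wy":0,"wz":-0.14,"claw":0},{"dx":0,"dy":0,"dz":-0.04,"wx":0,"wy":0,"wz":-0.14,"claw":0}]' >/dev/null; python3 s.py
```

```text
t 9.47 pos [ 381.5 -236.1  123.9] yaw -1.006 Fz -4.8 Ftool x,y 0.6 -0.2 M [-0.09 -0.14  0.25] grip 17.7 78.6
t 9.97 pos [ 381.3 -235.9  125.5] yaw -0.438 Fz -4.9 Ftool x,y -0.5 -2.0 M [ 0.25 -0.1  -0.23] grip 17.4 78.6
```

```bash
python3 -m handwheel '[{"dx":0,"dy":0,"dz":-0.04,"wx":0,"wy":0,"wz":0.14,"claw":0},{"dx":0,"dy":0,"dz":-0.04,"wx":0,"wy":0,"wz":0.14,"claw":0},{"dx":0,"dy":0,"dz":-0.05,"wx":0,"wy":0,"wz":0.14,"claw":0},{"dx":0,"dy":0,"dz":-0.05,"wx":0,"wy":0,"wz":0.14,"claw":0}]' >/dev/null; python3 s.py
python3 -m handwheel '[{"dx":0,"dy":0,"dz":-0.04,"wx":0,"wy":0,"wz":-0.14,"claw":0},{"dx":0,"dy":0,"dz":-0.04,"wx":0,"wy":0,"wz":-0.14,"claw":0},{"dx":0,"dy":0,"dz":-0.05,"wx":0,"wy":0,"wz":-0.14,"claw":0},{"dx":0,"dy":0,"dz":-0.05,"wx":0,"wy":0,"wz":-0.14,"claw":0}]' >/dev/null; python3 s.py
```

```text
t 10.47 pos [ 381.5 -236.1  127.3] yaw -1.006 Fz -6.5 Ftool x,y 0.2 0.6 M [-0.15 -0.04  0.29] grip 17.5 78.5
t 10.97 pos [ 381.6 -236.   129.2] yaw -0.438 Fz 1.8 Ftool x,y -1.3 -1.1 M [ 0.4   0.02 -0.26] grip 17.4 79.3
```

```bash
python3 -m handwheel '[{"dx":0,"dy":0,"dz":-0.05,"wx":0,"wy":0,"wz":0.14,"claw":0},{"dx":0,"dy":0,"dz":-0.05,"wx":0,"wy":0,"wz":0.14,"claw":0},{"dx":0,"dy":0,"dz":-0.05,"wx":0,"wy":0,"wz":0.14,"claw":0},{"dx":0,"dy":0,"dz":-0.05,"wx":0,"wy":0,"wz":0.14,"claw":0}]' >/dev/null; python3 s.py
python3 -m handwheel '[{"dx":0,"dy":0,"dz":-0.05,"wx":0,"wy":0,"wz":-0.14,"claw":0},{"dx":0,"dy":0,"dz":-0.05,"wx":0,"wy":0,"wz":-0.14,"claw":0}]' >/dev/null; python3 s.py
python3 -m handwheel '[{"dx":0,"dy":0,"dz":-0.1,"wx":0,"wy":0,"wz":0,"claw":0},{"dx":0,"dy":0,"dz":-0.05,"wx":0,"wy":0,"wz":0,"claw":0}]' >/dev/null; python3 s.py
```

```text
t 11.47 pos [ 382.1 -236.   131.7] yaw -1.006 Fz 7.6 Ftool x,y -2.4 -1.8 M [ 0.75 -0.06  0.15] grip 17.1 80.5
t 11.72 pos [ 382.1 -235.9  132.5] yaw -0.717 Fz 1.7 Ftool x,y -0.0 -2.1 M [ 0.57 -0.33 -0.13] grip 17.3 79.5
t 11.97 pos [ 381.4 -236.2  133.7] yaw -0.723 Fz -1.4 Ftool x,y 0.8 -0.6 M [-0.03 -0.15  0.  ] grip 17.2 79.0
```

```bash
python3 -m handwheel '[{"dx":0,"dy":0,"dz":-0.1,"wx":0,"wy":0,"wz":0,"claw":0},{"dx":0,"dy":0,"dz":-0.1,"wx":0,"wy":0,"wz":0,"claw":0}]' >/dev/null; python3 s.py
python3 -m handwheel '[{"dx":0,"dy":0,"dz":-0.1,"wx":0,"wy":0,"wz":0,"claw":0},{"dx":0,"dy":0,"dz":-0.1,"wx":0,"wy":0,"wz":0,"claw":0}]' >/dev/null; python3 s.py
```

```text
t 12.22 pos [ 381.4 -236.   135.7] yaw -0.719 Fz -2.0 Ftool x,y 0.5 -0.0 M [-0.   -0.03  0.03] grip 17.5 79.0
t 12.47 pos [ 381.5 -236.1  137.7] yaw -0.719 Fz -2.4 Ftool x,y 0.0 0.6 M [-0.02 -0.02  0.01] grip 17.2 79.0
```

```bash
python3 -m handwheel '[{"dx":0,"dy":0,"dz":-0.5,"wx":0,"wy":0,"wz":0,"claw":0},{"dx":0,"dy":0,"dz":-0.9,"wx":0,"wy":0,"wz":0,"claw":0}]' >/dev/null; python3 s.py
python3 -m handwheel '[{"dx":0,"dy":0,"dz":-1.2,"wx":0,"wy":0,"wz":0,"claw":0},{"dx":0,"dy":0,"dz":-1.2,"wx":0,"wy":0,"wz":0,"claw":0},{"dx":0,"dy":0,"dz":-1.2,"wx":0,"wy":0,"wz":0,"claw":0},{"dx":0,"dy":0,"dz":-1.0,"wx":0,"wy":0,"wz":0,"claw":0},{"dx":0,"dy":0,"dz":0,"wx":0,"wy":0,"wz":0,"claw":0}]' >/dev/null; python3 s.py
python3 - <<'E'
from h import *
s=monitor.observe();p=s['position'];d=np.array([.392,-.391])-p[:2];y=s['tool_rot'][2]
print('need tool dx,dy cm',100*(d@[np.cos(y),np.sin(y)]),100*(d@[np.sin(y),-np.cos(y)]))
E
```

```text
t 12.72 pos [ 381.4 -236.1  152.1] yaw -0.718 Fz -2.2 Ftool x,y 0.2 -0.0 M [ 0.02 -0.02  0.04] grip 16.8 79.0
t 13.35 pos [ 381.8 -236.3  198.4] yaw -0.718 Fz -1.9 Ftool x,y 0.3 -0.4 M [0.04 0.05 0.02] grip 17.2 79.1
need tool dx,dy cm 10.947850917429482 10.982898884680301
```

```bash
python3 -m handwheel '[{"dx":1,"dy":1,"dz":0,"wx":0,"wy":0,"wz":0,"claw":0},{"dx":2.2,"dy":2.2,"dz":0,"wx":0,"wy":0,"wz":0,"claw":0},{"dx":2.7,"dy":2.7,"dz":0,"wx":0,"wy":0,"wz":0,"claw":0},{"dx":2.6,"dy":2.6,"dz":0,"wx":0,"wy":0,"wz":0,"claw":0},{"dx":1.6,"dy":1.6,"dz":0,"wx":0,"wy":0,"wz":0,"claw":0},{"dx":0.8,"dy":0.9,"dz":0,"wx":0,"wy":0,"wz":0,"claw":0},{"dx":0,"dy":0,"dz":0,"wx":0,"wy":0,"wz":0,"claw":0}]' >/dev/null; python3 s.py
python3 -m handwheel '[{"dx":0,"dy":0,"dz":1.5,"wx":0,"wy":0,"wz":0,"claw":0},{"dx":0,"dy":0,"dz":2.5,"wx":0,"wy":0,"wz":0,"claw":0},{"dx":0,"dy":0,"dz":2.5,"wx":0,"wy":0,"wz":0,"claw":0},{"dx":0,"dy":0,"dz":1.7,"wx":0,"wy":0,"wz":0,"claw":0},{"dx":0,"dy":0,"dz":1.0,"wx":0,"wy":0,"wz":0,"claw":0},{"dx":0,"dy":0,"dz":0.4,"wx":0,"wy":0,"wz":0,"claw":0},{"dx":0,"dy":0,"dz":0,"wx":0,"wy":0,"wz":0,"claw":0}]' >/dev/null; python3 s.py
```

```text
t 14.22 pos [ 390.8 -391.1  197.2] yaw -0.719 Fz -2.9 Ftool x,y -0.4 -0.1 M [ 0.05 -0.03 -0.06] grip 17.1 79.0
t 15.1 pos [ 391.4 -390.7  101.9] yaw -0.718 Fz -2.8 Ftool x,y 0.1 -0.2 M [-0.02  0.03  0.03] grip 17.1 78.9
```

```bash
python3 -m handwheel '[{"dx":0,"dy":0,"dz":0.15,"wx":0,"wy":0,"wz":0,"claw":0},{"dx":0,"dy":0,"dz":0.1,"wx":0,"wy":0,"wz":0,"claw":0}]' >/dev/null; python3 s.py
python3 -m handwheel '[{"dx":0,"dy":0,"dz":0.08,"wx":0,"wy":0,"wz":0,"claw":0},{"dx":0,"dy":0,"dz":0,"wx":0,"wy":0,"wz":0,"claw":0}]' >/dev/null; python3 s.py
```

```text
t 15.35 pos [ 391.4 -390.8   99.5] yaw -0.718 Fz -2.3 Ftool x,y 0.2 -0.5 M [ 0.01 -0.02 -0.03] grip 17.2 78.9
t 15.6 pos [ 391.2 -390.6   98.4] yaw -0.718 Fz -2.2 Ftool x,y -0.1 0.3 M [-0.02 -0.01  0.01] grip 17.4 79.0
```

```bash
python3 -m handwheel '[{"dx":0,"dy":0,"dz":0.08,"wx":0,"wy":0,"wz":0,"claw":0},{"dx":0,"dy":0,"dz":0,"wx":0,"wy":0,"wz":0,"claw":0}]' >/dev/null; python3 s.py
python3 -m handwheel '[{"dx":0,"dy":0,"dz":0.08,"wx":0,"wy":0,"wz":0,"claw":0},{"dx":0,"dy":0,"dz":0,"wx":0,"wy":0,"wz":0,"claw":0}]' >/dev/null; python3 s.py
```

```text
t 15.85 pos [ 391.4 -390.8   97.9] yaw -0.718 Fz 4.5 Ftool x,y -1.7 -0.9 M [0.24 0.24 0.02] grip 17.1 80.1
t 16.1 pos [ 391.6 -390.9   97.9] yaw -0.718 Fz 18.8 Ftool x,y -4.7 -0.8 M [0.94 0.94 0.01] grip 16.8 82.3
```

```bash
python3 -m handwheel '[{"dx":0,"dy":0,"dz":-0.1,"wx":0,"wy":0,"wz":0,"claw":0},{"dx":0,"dy":0,"dz":0,"wx":0,"wy":0,"wz":0,"claw":0}]' 20 >/dev/null; python3 s.py
python3 -m handwheel '[{"dx":0,"dy":0,"dz":0,"wx":0,"wy":0,"wz":0,"claw":23},{"dx":0,"dy":0,"dz":0,"wx":0,"wy":0,"wz":0,"claw":30},{"dx":0,"dy":0,"dz":0,"wx":0,"wy":0,"wz":0,"claw":60},{"dx":0,"dy":0,"dz":0,"wx":0,"wy":0,"wz":0,"claw":80},{"dx":0,"dy":0,"dz":0,"wx":0,"wy":0,"wz":0,"claw":80}]' 20 >/dev/null; python3 s.py
python3 - <<'E'
from h import *
f=grab('scene','sc3.png');cv2.imwrite('pics/sc3c.png',cv2.resize(f['frame'][180:400,220:460],None,fx=2.5,fy=2.5))
E
```

```text
t 16.35 pos [ 391.4 -390.8   98. ] yaw -0.718 Fz 3.5 Ftool x,y 0.3 0.5 M [ 0.09  0.2  -0.  ] grip 17.1 79.6
t 16.98 pos [ 391.2 -390.6   97.8] yaw -0.718 Fz 0.5 Ftool x,y 0.1 -0.5 M [-0.01  0.01 -0.04] grip 68.5 0.0
```

View pics/sc3c.png

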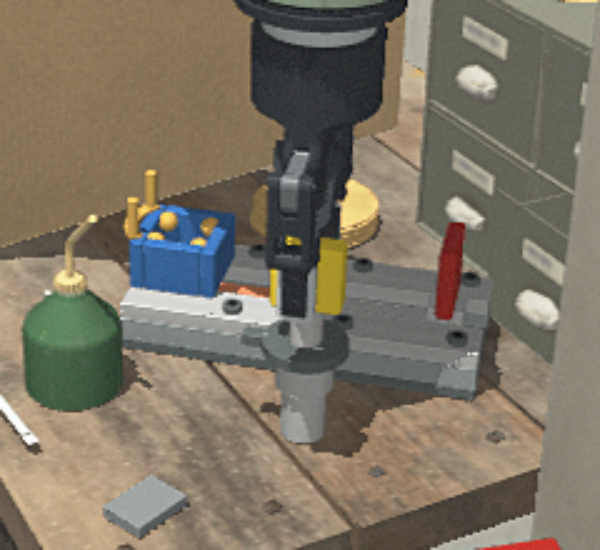

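The plug stands upright and released on the bench at about (305,380), and the housing is empty and seated. Next I retract and check the room behind the tab, where the drawer handles are close.

```bash
python3 -m handwheel '[{"dx":0,"dy":0,"dz":-3,"wx":0,"wy":0,"wz":0,"claw":80},{"dx":0,"dy":0,"dz":-5,"wx":0,"wy":0,"wz":0,"claw":80},{"dx":0,"dy":0,"dz":-5,"wx":0,"wy":0,"wz":0,"claw":80},{"dx":0,"dy":0,"dz":-2,"wx":0,"wy":0,"wz":0,"claw":40}]' 20 >/dev/null; python3 s.py
python3 - <<'E'
from h import *
T=grab('top','t4.png');S=grab('scene','s4.png')
def tri(a,b):
    c1,d1=ray(T,*a);c2,d2=ray(S,*b);A=np.column_stack([d1,-d2]);x=np.linalg.lstsq(A,c2-c1,rcond=None)[0]
    p,q=c1+d1*x[0],c2+d2*x[1];return ((p+q)/2).round(3),np.linalg.norm(p-q).round(4)
for a in [(396,149),(312,132)]:
    for b in [(411,212),(406,266),(436,304)]: print(a,b,tri(a,b))
print('tab top check',tri((200+436/2.5,130+112/2.5),(400,269)))
cv2.imwrite('pics/t4c.png',cv2.resize(T['frame'][0:230,230:480],None,fx=2.6,fy=2.6))
E
```

```text
t 17.52 pos [ 391.8 -391.2  250.7] yaw -0.718 Fz -1.6 Ftool x,y -0.1 0.4 M [ 0.01 -0.03 -0.02] grip 51.5 0.0
(396, 149) (411, 212) (array([ 0.524, -0.373,  0.208]), np.float64(0.0104))
(396, 149) (406, 266) (array([ 0.534, -0.378,  0.116]), np.float64(0.0336))
(396, 149) (436, 304) (array([ 0.567, -0.395,  0.042]), np.float64(0.0028))
(312, 132) (411, 212) (array([ 0.58 , -0.269,  0.155]), np.float64(0.0259))
(312, 132) (406, 266) (array([ 0.601, -0.259,  0.04 ]), np.float64(0.0042))
(312, 132) (436, 304) (array([ 0.645, -0.269, -0.051]), np.float64(0.0508))
tab top check (array([ 0.516, -0.355,  0.1  ]), np.float64(0.005))
```

View pics/t4c.png

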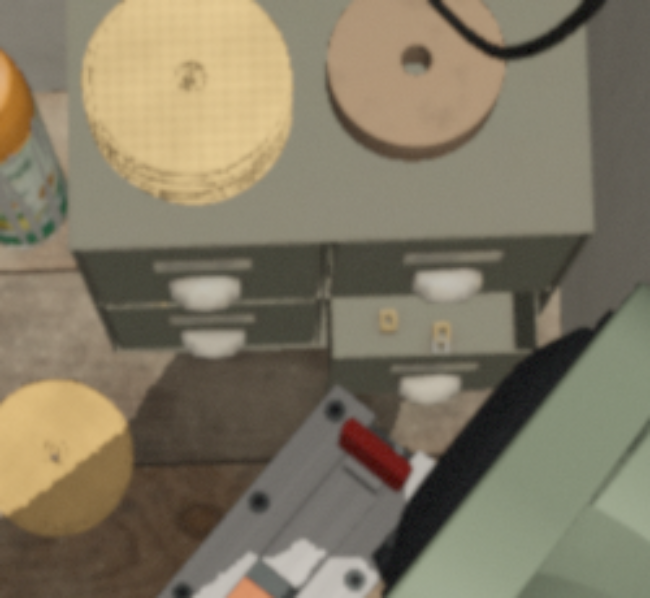

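View pics/s4.png

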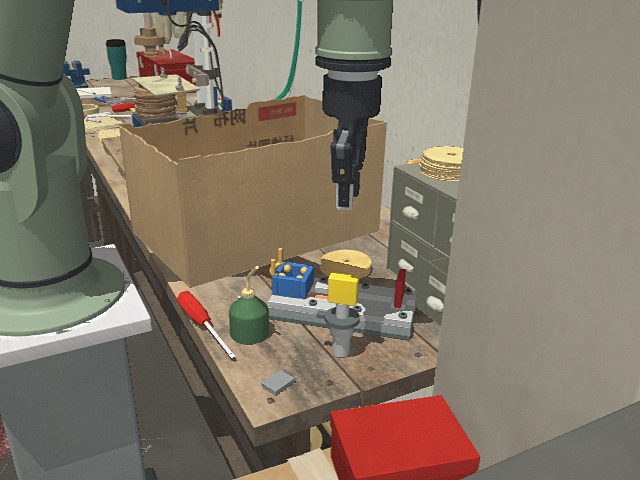

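The plug stands free at about (343,290) in the scene view. A small cabinet is behind the tab. Its open lower-right drawer has a handle at roughly (0.567,-0.395,0.04), about 48 mm behind the tab. I'll check the cabinet's upper front and how the tool would sit.

Run:
```python
from h import *
T=grab('top');S=grab('scene')
def tri(a,b):
    c1,d1=ray(T,*a);c2,d2=ray(S,*b);A=np.column_stack([d1,-d2]);x=np.linalg.lstsq(A,c2-c1,rcond=None)[0]
    p,q=c1+d1*x[0],c2+d2*x[1];return ((p+q)/2).round(3),np.linalg.norm(p-q).round(4)
t=lambda u,v:(230+u/2.6,v/2.6)
print('upper left handle',tri(t(205,292),(411,212)))
print('top left front corner',tri(t(72,250),(394,166)))
print('left lower handle',tri(t(213,343),(406,266)))
print('wall',atz(T,449,200,0),atz(T,449,200,.1))
print('drawer front top edge', [atz(T,*t(430,355),z) for z in (.06,.08)], 'tab top',atz(T,*t(374,452),.091))
print(monitor.observe()['qpos'].round(2))
```

```text
upper left handle (array([ 0.602, -0.259,  0.149]), np.float64(0.0037))
top left front corner (array([ 0.606, -0.193,  0.213]), np.float64(0.0014))
left lower handle (array([ 0.601, -0.259,  0.04 ]), np.float64(0.0042))
wall [ 0.48575635 -0.48551892  0.        ] [ 0.47245718 -0.46526166  0.1       ]
drawer front top edge [array([ 0.58227173, -0.39236454,  0.06      ]), array([ 0.57727818, -0.39012209,  0.08      ])] tab top [ 0.5172153  -0.35404743  0.091     ]
[ 0.63  0.39  0.06  1.78 -0.03  0.98 -1.59]
```

```bash
python3 -m handwheel '[{"dx":2,"dy":-2,"dz":0,"wx":0,"wy":0,"wz":0,"claw":0},{"dx":3,"dy":-3,"dz":0,"wx":0,"wy":0,"wz":0,"claw":0},{"dx":3,"dy":-3,"dz":0,"wx":0,"wy":0,"wz":0,"claw":0},{"dx":2.2,"dy":-2.1,"dz":0,"wx":0,"wy":0,"wz":0,"claw":0},{"dx":1,"dy":-0.94,"dz":0,"wx":0,"wy":0,"wz":0,"claw":0},{"dx":0,"dy":0,"dz":0,"wx":0,"wy":0.15,"wz":0,"claw":0},{"dx":0,"dy":0,"dz":0,"wx":0,"wy":0.15,"wz":0,"claw":0},{"dx":0,"dy":0,"dz":0,"wx":0,"wy":0,"wz":0,"claw":0}]' 60; python3 s.py
python3 - <<'E'
from h import *
from scipy.spatial.transform import Rotation as R
s=monitor.observe();W=R.from_euler('xyz',s['tool_rot']).as_matrix()
f=grab('wrist','w5.png');c=-np.array(f['R']).T@np.array(f['t']);print('cam world',c,'in tool',W.T@(c-s['position']));print(W.round(3))
F=np.array([.4497,-.2947]);a=2.421;d=s['position'][:2]-F;print('fix xy',d@[np.cos(a),np.sin(a)],d@[-np.sin(a),np.cos(a)])
for m in masks('pusher_tab','wrist')[:2]: print(m[:4])
cv2.imwrite('pics/w5c.png',f['frame'])
E
```

```text
clock: 18.73
position: [0.5459, -0.3803, 0.247]
tool_rot: [3.141, -0.299, -0.718]
force: [0.2, -0.2, 0.3]
grip_width: 0.0002
finger_force: 0.0
t 18.73 pos [ 545.9 -380.3  247. ] yaw -0.718 Fz 0.3 Ftool x,y 0.3 0.1 M [0.17 0.2  0.03] grip 0.2 0.0
cam world [ 0.57165403 -0.40244773  0.40614299] in tool [ 7.93388445e-02 -1.26792321e-04 -1.42055021e-01]
[[ 0.72  -0.658  0.222]
 [-0.629 -0.753 -0.194]
 [ 0.295  0.001 -0.956]]
fix xy -0.12877570788198972 0.0007883663992129546
(0.73, [287.2, 288.1, 58.5, 18.4], (312.8, 296.5), 335)
```

View pics/w5.png

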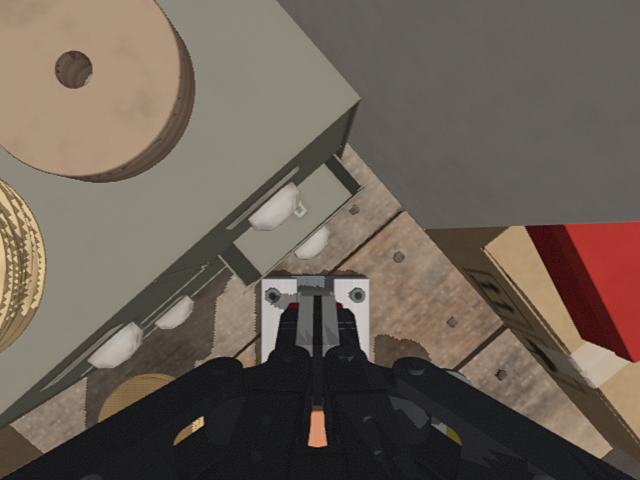

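The wrist view shows the closed fingers coming down just behind the red tab at (313,297). The open drawer's handle is at (312,242), clear of them. I descend behind the tab.

```bash
python3 -m handwheel '[{"dx":0.3,"dy":0.08,"dz":0.1,"wx":0,"wy":0,"wz":0,"claw":0},{"dx":-0.9,"dy":0,"dz":3,"wx":0,"wy":0,"wz":0,"claw":0},{"dx":-0.93,"dy":0,"dz":3,"wx":0,"wy":0,"wz":0,"claw":0},{"dx":-0.93,"dy":0,"dz":3,"wx":0,"wy":0,"wz":0,"claw":0},{"dx":-0.62,"dy":0,"dz":2,"wx":0,"wy":0,"wz":0,"claw":0},{"dx":0,"dy":0,"dz":0,"wx":0,"wy":0,"wz":0,"claw":0}]'>/dev/null; python3 s.py
python3 -m handwheel '[{"dx":-0.62,"dy":0,"dz":2,"wx":0,"wy":0,"wz":0,"claw":0},{"dx":-0.62,"dy":0,"dz":2,"wx":0,"wy":0,"wz":0,"claw":0},{"dx":-0.62,"dy":0,"dz":2,"wx":0,"wy":0,"wz":0,"claw":0},{"dx":0,"dy":0,"dz":0,"wx":0,"wy":0,"wz":0,"claw":0}]'>/dev/null; python3 s.py
python3 - <<'E'
from h import *
s=monitor.observe()
F=np.array([.4497,-.2947]);a=2.421;d=s['position'][:2]-F;print('fix xy',d@[np.cos(a),np.sin(a)],d@[-np.sin(a),np.cos(a)])
E
```

```text
t 19.57 pos [ 549.8 -384.3  130.8] yaw -0.718 Fz 0.2 Ftool x,y -0.2 0.4 M [ 0.21  0.24 -0.02] grip -0.5 0.0
t 20.07 pos [ 550.1 -384.2   69.4] yaw -0.718 Fz 0.1 Ftool x,y -0.3 -0.5 M [ 0.23  0.2  -0.01] grip 0.5 0.0
fix xy -0.13452699442976718 0.001000771598360759
```

```bash
python3 -m handwheel '[{"dx":-0.48,"dy":0,"dz":-0.15,"wx":0,"wy":0,"wz":0,"claw":0},{"dx":-0.48,"dy":0,"dz":-0.15,"wx":0,"wy":0,"wz":0,"claw":0},{"dx":-0.48,"dy":0,"dz":-0.15,"wx":0,"wy":0,"wz":0,"claw":0},{"dx":-0.48,"dy":0,"dz":-0.15,"wx":0,"wy":0,"wz":0,"claw":0}]'>/dev/null; python3 s.py
python3 -m handwheel '[{"dx":-0.96,"dy":0,"dz":-0.3,"wx":0,"wy":0,"wz":0,"claw":0},{"dx":-0.96,"dy":0,"dz":-0.3,"wx":0,"wy":0,"wz":0,"claw":0},{"dx":-0.96,"dy":0,"dz":-0.3,"wx":0,"wy":0,"wz":0,"claw":0},{"dx":-0.96,"dy":0,"dz":-0.3,"wx":0,"wy":0,"wz":0,"claw":0}]'>/dev/null; python3 s.py
```

```text
t 20.57 pos [ 535.2 -370.8   70.4] yaw -0.718 Fz -0.1 Ftool x,y 4.8 0.2 M [-0.18 -0.14 -0.04] grip 0.1 1.5
t 21.07 pos [ 504.7 -344.2   70.4] yaw -0.718 Fz 0.6 Ftool x,y 6.2 1.0 M [-0.61 -0.48  0.02] grip -0.3 2.8
```

```bash
python3 -m handwheel '[{"dx":-0.96,"dy":0,"dz":-0.3,"wx":0,"wy":0,"wz":0,"claw":0},{"dx":-0.96,"dy":0,"dz":-0.3,"wx":0,"wy":0,"wz":0,"claw":0},{"dx":-0.96,"dy":0,"dz":-0.3,"wx":0,"wy":0,"wz":0,"claw":0},{"dx":-0.96,"dy":0,"dz":-0.3,"wx":0,"wy":0,"wz":0,"claw":0}]'>/dev/null; python3 s.py
python3 - <<'E'
from h import *
s=monitor.observe()
F=np.array([.4497,-.2947]);a=2.421;d=s['position'][:2]-F;print('fix xy',d@[np.cos(a),np.sin(a)],d@[-np.sin(a),np.cos(a)])
E
```

```text
t 21.57 pos [ 474.9 -317.9   70.4] yaw -0.718 Fz 0.0 Ftool x,y 4.4 3.2 M [-0.91 -0.19 -0.16] grip 0.1 2.5
fix xy -0.034299615160242616 0.0008118326041521482
```

```bash
python3 -m handwheel '[{"dx":-0.96,"dy":0,"dz":-0.3,"wx":0,"wy":0,"wz":0,"claw":0},{"dx":-0.96,"dy":0,"dz":-0.3,"wx":0,"wy":0,"wz":0,"claw":0},{"dx":-0.96,"dy":0,"dz":-0.3,"wx":0,"wy":0,"wz":0,"claw":0},{"dx":-0.96,"dy":0,"dz":-0.3,"wx":0,"wy":0,"wz":0,"claw":0}]'>/dev/null; python3 s.py
python3 -m handwheel '[{"dx":-0.48,"dy":0,"dz":-0.15,"wx":0,"wy":0,"wz":0,"claw":0},{"dx":-0.29,"dy":0,"dz":-0.09,"wx":0,"wy":0,"wz":0,"claw":0},{"dx":-0.19,"dy":0,"dz":-0.06,"wx":0,"wy":0,"wz":0,"claw":0}]'>/dev/null; python3 s.py
python3 - <<'E'
from h import *
s=monitor.observe()
F=np.array([.4497,-.2947]);a=2.421;d=s['position'][:2]-F;print('fix xy',d@[np.cos(a),np.sin(a)],d@[-np.sin(a),np.cos(a)])
f=grab('top','t6.png')
for m in masks('scrap','top')+masks('fixture','top'): print(m[:4], [(e:=atz(f,*m[2],.012)[:2]-F)@[np.cos(a),np.sin(a)],e@[-np.sin(a),np.cos(a)]])
cv2.imwrite('pics/t6c.png',cv2.resize(f['frame'][130:370,200:460],None,fx=2.5,fy=2.5))
E
```

```text
t 22.07 pos [ 446.1 -293.    74.6] yaw -0.719 Fz -2.3 Ftool x,y 4.0 -0.2 M [-0.38 -0.42 -0.01] grip -0.1 2.0
t 22.45 pos [ 440.2 -287.5   76.9] yaw -0.718 Fz -0.9 Ftool x,y 5.5 -0.1 M [-0.43 -0.53 -0.02] grip 0.1 2.2
fix xy 0.01193979548750372 0.0008638253921274718
(0.86, [401.7, 315.0, 28.5, 28.4], (413.7, 330.0), 438) [np.float64(0.0534006024239148), np.float64(0.21002284500669371)]
(0.88, [309.6, 150.6, 97.7, 115.3], (358.2, 196.2), 4378) [np.float64(-0.058642163696423215), np.float64(-0.001205794612301116)]
```

View pics/t6c.png

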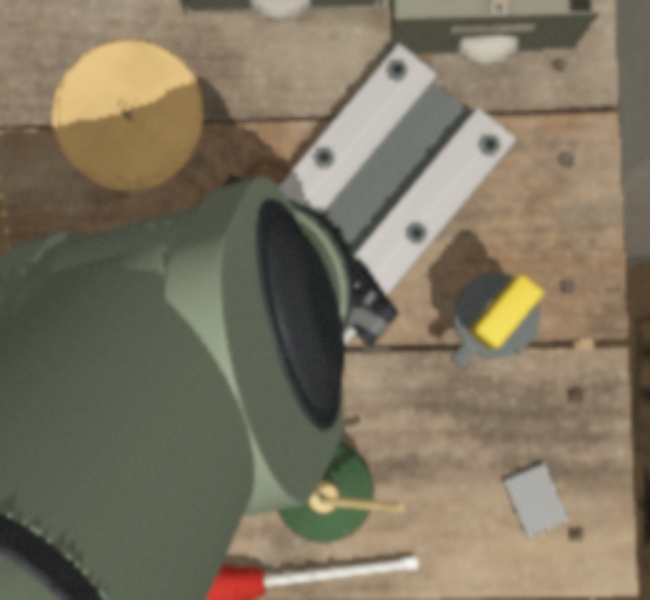

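The top view shows the arm covering the open end. The plug stands at about (497,315) and the can and discs are untouched. The tool height crept up, which may mean a joint limit, so I check the joints.

Run:
```python
from h import *
s=monitor.observe();print(s['qpos'].round(3),s['tool_rot'].round(3))
```

```text
[ 0.43   0.525 -0.024  2.215  0.662  0.162 -2.52 ] [ 3.14  -0.287 -0.717]
```

```bash
python3 -m handwheel '[{"dx":0,"dy":0,"dz":0,"wx":0,"wy":-0.1,"wz":0,"claw":0},{"dx":0,"dy":0,"dz":0,"wx":0,"wy":-0.1,"wz":0,"claw":0},{"dx":0,"dy":0,"dz":0,"wx":0,"wy":-0.08,"wz":0,"claw":0},{"dx":0,"dy":0,"dz":0,"wx":0,"wy":0,"wz":0,"claw":0}]'>/dev/null; python3 s.py
cat > fx.py <<'E'
from h import *
s=monitor.observe();F=np.array([.4497,-.2947]);a=2.421;d=s['position'][:2]-F;print('fix xy',d@[np.cos(a),np.sin(a)],d@[-np.sin(a),np.cos(a)],s['tool_rot'].round(3),s['qpos'].round(2))
E
python3 fx.py
```

```text
t 23.1 pos [ 439.8 -288.9   74.9] yaw -0.721 Fz -0.6 Ftool x,y -0.4 -0.4 M [-0.02  0.07  0.02] grip 0.3 0.0
fix xy 0.011304308471558631 0.0021864184851499327 [ 3.137 -0.03  -0.721] [ 0.77  0.61 -0.41  1.99  0.44  0.6  -2.23]
```

```bash
python3 -m handwheel '[{"dx":-0.5,"dy":0,"dz":0.3,"wx":0,"wy":0,"wz":0,"claw":0},{"dx":-0.5,"dy":0.1,"dz":0.3,"wx":0,"wy":0,"wz":0,"claw":0},{"dx":-0.3,"dy":0.1,"dz":0,"wx":0,"wy":0,"wz":0,"claw":0},{"dx":0,"dy":0,"dz":0,"wx":0,"wy":0,"wz":0,"claw":0}]'>/dev/null; python3 s.py; python3 fx.py
python3 -m handwheel '[{"dx":-0.2,"dy":0,"dz":0,"wx":0,"wy":0,"wz":0,"claw":0},{"dx":-0.2,"dy":0,"dz":0,"wx":0,"wy":0,"wz":0,"claw":0},{"dx":0,"dy":0,"dz":0,"wx":0,"wy":0,"wz":0,"claw":0}]'>/dev/null; python3 s.py; python3 fx.py
```

```text
t 23.6 pos [ 428.9 -280.5   69.1] yaw -0.717 Fz 0.5 Ftool x,y 2.6 -1.4 M [-0.01 -0.6   0.01] grip 0.1 1.3
fix xy 0.02501499929869457 0.00303217995748246 [ 3.137 -0.032 -0.717] [ 0.75  0.61 -0.4   2.03  0.46  0.56 -2.25]
t 23.98 pos [ 426.2 -278.2   69. ] yaw -0.718 Fz 1.8 Ftool x,y 3.3 -1.8 M [-0.07 -0.91 -0.04] grip -0.1 1.9
fix xy 0.028571189079170008 0.003136064225690556 [ 3.137 -0.032 -0.718] [ 0.75  0.6  -0.4   2.04  0.46  0.56 -2.26]
```

```bash
python3 -m handwheel '[{"dx":-0.2,"dy":0,"dz":0,"wx":0,"wy":0,"wz":0,"claw":0},{"dx":0,"dy":0,"dz":0,"wx":0,"wy":0,"wz":0,"claw":0}]'>/dev/null; python3 s.py; python3 fx.py
python3 -m handwheel '[{"dx":-0.1,"dy":0,"dz":0,"wx":0,"wy":0,"wz":0,"claw":0},{"dx":0,"dy":0,"dz":0,"wx":0,"wy":0,"wz":0,"claw":0}]'>/dev/null; python3 s.py; python3 fx.py
```

```text
t 24.23 pos [ 425.8 -277.8   69.2] yaw -0.718 Fz -6.4 Ftool x,y 13.2 -1.8 M [-1.42 -2.4  -0.08] grip 0.2 6.7
fix xy 0.02904975834378149 0.003084114054131782 [ 3.138 -0.034 -0.718] [ 0.75  0.6  -0.4   2.04  0.46  0.55 -2.26]
t 24.48 pos [ 425.8 -277.8   69.3] yaw -0.718 Fz -10.5 Ftool x,y 19.4 -1.9 M [-2.35 -3.37 -0.04] grip 0.1 9.8
fix xy 0.029124542202466724 0.0030321248599196864 [ 3.138 -0.036 -0.718] [ 0.75  0.6  -0.4   2.04  0.46  0.55 -2.26]
```

```bash
python3 -m handwheel '[{"dx":0.4,"dy":0,"dz":0,"wx":0,"wy":0,"wz":0,"claw":0},{"dx":0.4,"dy":0,"dz":-1,"wx":0,"wy":0,"wz":0,"claw":0},{"dx":0,"dy":0,"dz":-5,"wx":0,"wy":0,"wz":0,"claw":0},{"dx":0,"dy":0,"dz":-5,"wx":0,"wy":0,"wz":0,"claw":0},{"dx":0,"dy":0,"dz":-5,"wx":0,"wy":0,"wz":0,"claw":0},{"dx":4,"dy":-2,"dz":-2,"wx":0,"wy":0,"wz":0,"claw":0},{"dx":4,"dy":-2,"dz":0,"wx":0,"wy":0,"wz":0,"claw":0},{"dx":0,"dy":0,"dz":0,"wx":0,"wy":0,"wz":0,"claw":0}]'>/dev/null; python3 s.py
python3 - <<'E'
from h import *
F=np.array([.4497,-.2947]);a=2.421
for c in ('top','wrist','scene'):
  f=grab(c,c+'7.png')
  for m in masks('scrap',c):
    print(c,m[:4], [round((e:=atz(f,*m[2],.012)[:2]-F)@[np.cos(a),np.sin(a)],4),round(e@[-np.sin(a),np.cos(a)],4)])
t=cv2.imread('pics/wrist7.png');u=cv2.imread('pics/scene7.png')
cv2.imwrite('pics/c7.png',np.hstack([cv2.resize(t,(400,300)),cv2.resize(u[200:350,220:420],(400,300))]))
E
```

```text
t 25.48 pos [ 514.3 -299.8  251.2] yaw -0.717 Fz -1.6 Ftool x,y -1.2 0.3 M [ 0.06  0.08 -0.02] grip 0.1 0.0
top (0.72, [402.0, 314.0, 26.8, 31.2], (413.9, 330.1), 464) [np.float64(0.0533), np.float64(0.2104)]
wrist (0.93, [538.7, 274.7, 36.6, 35.8], (553.1, 294.8), 905) [np.float64(0.047), np.float64(0.2092)]
wrist (0.62, [409.1, 338.9, 72.4, 50.9], (448.9, 359.0), 1698) [np.float64(0.1228), np.float64(0.108)]
wrist (0.28, [360.7, 337.8, 32.2, 30.6], (377.6, 348.2), 706) [np.float64(0.1095), np.float64(0.0298)]
scene (0.65, [265.2, 371.9, 29.6, 21.9], (277.2, 382.2), 498) [np.float64(0.0487), np.float64(0.2232)]
scene (0.59, [232.5, 291.0, 38.6, 12.7], (252.9, 293.6), 166) [np.float64(0.1639), np.float64(-0.0016)]
```

View pics/c7.png

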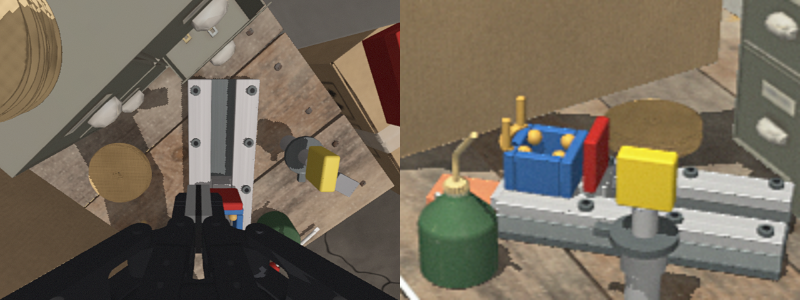

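The scene view (right half) shows the red tab up against the housing at the end stop, the plug standing, and the copper offcut beyond the open end, partly behind the can. I swing the arm aside to confirm from above.

```bash
python3 -m handwheel '[{"dx":-0.3,"dy":3,"dz":-1,"wx":0,"wy":0,"wz":0,"claw":0},{"dx":-0.3,"dy":5,"dz":0,"wx":0,"wy":0,"wz":0,"claw":0},{"dx":-0.3,"dy":5,"dz":0,"wx":0,"wy":0,"wz":0,"claw":0},{"dx":-0.3,"dy":5,"dz":0,"wx":0,"wy":0,"wz":0,"claw":0},{"dx":-0.3,"dy":3,"dz":0,"wx":0,"wy":0,"wz":0,"claw":0},{"dx":0,"dy":0,"dz":0,"wx":0,"wy":0,"wz":0,"claw":0}]'>/dev/null; python3 s.py
python3 - <<'E'
from h import *
F=np.array([.4497,-.2947]);a=2.421
f=grab('top','t8.png')
hsv=cv2.cvtColor(f['frame'],cv2.COLOR_BGR2HSV)
for m in masks('scrap','top'):
    print(m[:4],cv2.mean(hsv,m[4].astype(np.uint8))[:3],[round((e:=atz(f,*m[2],.012)[:2]-F)@[np.cos(a),np.sin(a)],4),round(e@[-np.sin(a),np.cos(a)],4)])
    r=cv2.minAreaRect(np.column_stack(np.nonzero(m[4])[::-1]).astype(np.float32));B=np.array([atz(f,*q,.012) for q in cv2.boxPoints(r)]);print([np.linalg.norm(B[i]-B[i-1]).round(4) for i in range(4)])
cv2.imwrite('pics/t8c.png',cv2.resize(f['frame'][130:370,200:460],None,fx=2.5,fy=2.5))
E
```

```text
t 26.52 pos [ 360.4 -449.8  261.9] yaw -0.723 Fz -0.0 Ftool x,y -0.1 0.2 M [ 0.02 -0.    0.02] grip 0.0 0.0
(0.97, [404.0, 315.2, 26.1, 28.4], (413.6, 330.4), 450) (22.92888888888889, 12.286666666666667, 170.73777777777778) [np.float64(0.054), np.float64(0.2103)]
[np.float64(0.0411), np.float64(0.0299), np.float64(0.0411), np.float64(0.0298)]
(0.69, [380.1, 237.4, 38.7, 39.7], (397.6, 256.9), 1049) (35.61487130600572, 79.37654909437559, 143.9494756911344) [np.float64(-0.0223), np.float64(0.1138)]
[np.float64(0.0571), np.float64(0.0642), np.float64(0.0574), np.float64(0.064)]
(0.56, [250.4, 278.6, 42.0, 43.1], (271.6, 299.7), 968) (10.450413223140496, 135.3904958677686, 155.525826446281) [np.float64(0.1667), np.float64(-0.0007)]
[np.float64(0.046), np.float64(0.0594), np.float64(0.0461), np.float64(0.0592)]
```

```bash
python3 -c "
from workcell import job_done; print(job_done())"
```

```text
the job is handed in; nothing more can be done
None
```

The job is handed in at about 27 s of the 64 s; no verdict came back. By camera, the plug stands released beside the fixture and the offcut lies flat, centred about 47 mm past the open end. The housing, can and disc stack looked undisturbed. I kept the twist inside the stops' range judged from the picture and did not feel out each stop, and I viewed 11 pictures, one over the limit.

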